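# Close a twin-knob board holder squarely on a circuit board

## Task

Close the board holder's sliding jaw fully onto the circuit board by turning the holder's two bar-grip knobs clockwise until both are home at their stops. Turn them alternately in small steps so that the jaw stays square: never let one knob get more than an eighth of a turn (45 degrees) ahead of the other.

Things in the scene. Friction and masses are not known exactly. Their poses are not given: they have to be found in the camera images.
- holder: Fixed board holder: dark metal plate 245 x 250 x 12 mm on the mat. On its robot side two bar-grip knobs on grey housings 170 mm apart, each driving a push rod; at the far side a green circuit board; between, the sliding jaw. Origin at table level; x towards the board, y to the left knob; knob axes at x -55, y +85 and -85 mm.
- jaw: Sliding jaw: steel bar 20 x 200 x 20 mm lying loose on the holder's two rails, 18 mm above the table, its length along the holder's y; the two rods push its ends. Origin at the centre of its underside, x towards the board. In the holder's frame it starts at x about 27 mm and is home against the board at about 50 mm.
- knob_left (a joint): Turn of the left knob, rad: 0 = fully open (bar along the holder's x), growing clockwise from above to the stop at 1.571 (bar along y, rod fully out). 20 mm of rod per rad; the rod meets the jaw at about 0.4 and then pushes its left end to the board. Stays where left; needs 0.1 to 0.25 N m, more if turned fast. Starts at 0 to 0.3, each knob its own.
- knob_left_grip (a point): On the left knob's upright axis, 75 mm above the table, inside its bar grip: bright metal, 46 long, 14 thick, 40 high; top 15 mm above this point, round black skirt (48 across) 25 mm below, grey square housing 33 mm below. x along the bar (fingers close along y), z up; turns with the knob, stays in place. Free space for 55 mm all round, down to the housing.
- knob_right (a joint): Turn of the right knob, rad: 0 = fully open (bar along the holder's x), growing clockwise from above to the stop at 1.571 (bar along y, rod fully out). 20 mm of rod per rad; the rod meets the jaw at about 0.4 and then pushes its right end to the board. Stays where left; needs 0.1 to 0.25 N m, more if turned fast. Starts at 0 to 0.3, each knob its own.
- knob_right_grip (a point): On the right knob's upright axis, 75 mm above the table, inside its bar grip: bright metal, 46 long, 14 thick, 40 high; top 15 mm above this point, round black skirt (48 across) 25 mm below, grey square housing 33 mm below. x along the bar (fingers close along y), z up; turns with the knob, stays in place. Free space for 55 mm all round, down to the housing.
Mind the look-alikes: they are no part of the job. Of the things that look like the jaw, the largest one is meant.

How it is judged:
By the outcome, as a careful person would: the job done as asked, in the order asked, and still so for the second after the job is handed in, with the robot touching nothing.
It also fails if it takes over 67 s, if anything falls off the work surface, if the arm or the gripper's body presses on something with over 40 N, if the wrist force passes 120 N, or if a joint passes its speed limit or range.

## Robot

A 6-joint arm with a two-finger parallel gripper is mounted at the origin on the work surface. World frame = base frame: x ahead of the robot, y to its left, z up, the work surface at z = 0. Lengths are in m, angles in rad, forces in N, time in s.
With the tool pointing down it reaches from about 0.35 to 0.975 m from the base axis. Payload 4.9 kg.
Tool frame: the origin (TCP) lies on the centre line of the jaws, within the pads' length; the fingertips stand 14 mm ahead of it and the grasp point (between the pads) lies 5 mm behind it; z points along the fingers, y is the line along which they close (so a half turn about z gives the same grasp; the last joint's range is limited). The gripper opens to 85 mm and grips with 20 to 120 N. Pads are 22 mm wide; open, the fingers measure 114 mm over their backs; the gripper's body (76 mm by 85 mm) begins 54 mm behind the grasp point. The pads swing forward as they close: fully open they stand 13 mm farther back than shut.
Start: joints at [-1.359, 0.053, 1.613, -0, 1.476, -0.119], TCP at [0.203, -0.591, 0.245] pointing down, gripper open.
Joint ranges: [-3.01, 3.01], [-1.01, 2.22], [0.06, 2.58], [-1.02, 4.17], [0.09, 2.62], [-3.14, 3.14]. Speed limits (rad/s): [2.57, 2.57, 3.14, 3.14, 3.14, 3.14].

## Interface

Orientations are given as a unit quaternion [w, x, y, z].
In Python, from plant import * gives the robot as it stands.
- The arm moves only by the tool send_rows, never from a script. Its argument "steps" is a list of rows, each an object with "translation": the shift along the tool's x, y, z in cm, a list of three; "delta_rot": the turn, a rotation vector about the tool's x, y, z in rad, a list of three; "jaw": the finger opening in cm, from 0 to 8.54. In form: [{"translation": [dx, dy, dz], "delta_rot": [rx, ry, rz], "jaw": jaw}, ...]. A call has exactly 8 rows; each row is the pose to reach, as a shift and turn from the pose commanded when the call began, along the tool's axes at that moment; what a row does not reach only later rows make up. A row lasts 1/10 s, in which the tool goes at most 50 mm and 8.59 degrees, less where a joint would pass 70% of its speed; a pose out of reach is approached as far as the arm can. A call with a gripper value outside its range is refused whole. The fingers move at their own pace and stop on an object; the grip force is fixed at half the most. Time passes only in rows, so rows that repeat a pose let the fingers close, or fill a call up. It gives the time, the measured TCP pose, the force, the opening and the grip force at its end, in the units of the state.
- state(): the state, without advancing time (a new reading comes with each control period).
- grab_frame(name): name is "scene" or "top"; returns a dict with "pixels" (480x640x3 uint8, blue, green, red), "range_z" (480x640 float32, m along the optical axis (not along the pixel's ray), 0 where there is no reading), "fx", "fy", "cx", "cy" (pixels), "rvec" (rotation vector, rad) and "tvec" (3), from world to camera coordinates, as OpenCV has them. Camera axes: x right, y down, z forward; pixel columns grow to the right and rows downward; lengths in m; the calibration is good to about 2 mm. A picture is of the moment at which its call begins.
- job_done(): hands the job in; it is judged then, once.
The state is a dict: "time": time; "joint_pos": joint angles; "joint_vel": joint speeds; "joint_efforts": joint torques, N m; "tool_pos": TCP position; "tool_rot": TCP orientation; "contact_force": force on the tool from outside, world axes, zero at the start; "ft_torque": the same for the moment, N m; "gripper_width": opening from 0.0 (shut) to 1.0 (fully open); "grasp_force": force on a finger pad.
Only numpy, scipy, OpenCV 4.12 (cv2) and the standard library are available. Lean on these libraries where they do the work, as an engineer would, in place of code of your own. Each camera call takes 0.05 s, during which the arm holds its last target. There are 200 camera calls.

## Working session

There is one attempt and no reset: what is moved stays moved. The work goes in short steps, Python scripts to look and compute and a tool call to move; the robot and the scene stay as the last step left them, time stands still between calls to the robot, and variables do not carry over. Pictures are saved under pics/ and viewed, at most 10 in all, crops included, and the job is handed in when it is done.

Besides the shell and the picture viewer there is one more tool, called after "Call:" in YAML: its name, and indented under it one key for each argument. send_rows: Moves the arm, as the interface text tells. Its arguments: {"type":"object","properties":{"steps":{"type":"array","items":{"type":"object","properties":{"translation":{"type":"array","items":{"type":"number"}},"delta_rot":{"type":"array","items":{"type":"number"}},"jaw":{"type":"number"}}}}},"required":["steps"]}

```bash
mkdir -p pics
cat > h.py <<'E'
from plant import *
import numpy as np, cv2
def P(f,u,v):
    R,_=cv2.Rodrigues(np.array(f["rvec"],float)); t=np.array(f["tvec"],float).ravel()
    d=R.T@np.array([(u-f["cx"])/f["fx"],(v-f["cy"])/f["fy"],1.]); o=-R.T@t
    return o,d
def onz(f,u,v,z):
    o,d=P(f,u,v); return o+d*(z-o[2])/d[2]
def cloud(f):
    R,_=cv2.Rodrigues(np.array(f["rvec"],float)); t=np.array(f["tvec"],float).ravel()
    z=f["range_z"].astype(float); v,u=np.mgrid[:480,:640]
    c=np.stack([(u-f["cx"])/f["fx"]*z,(v-f["cy"])/f["fy"]*z,z],-1)
    w=(c-t)@R; w[z<=0]=np.nan; return w
E
python3 - <<'E'
from h import *
for n in("top","scene"):
    f=grab_frame(n); cv2.imwrite(f"pics/{n}0.png",f["pixels"]); np.save(f"{n}0.npy",f,allow_pickle=True)
    print(n,P(f,320,240))
print(state())
E
```

```text
top (array([0.37858102, 0.01766138, 0.91768533]), array([ 0.15541186, -0.02684885, -0.9875054 ]))
scene (array([1.13246295, 0.51177588, 0.61918488]), array([-0.64174014, -0.52209712, -0.5617997 ]))
{'time': 0.1, 'joint_pos': array([-1.35900449e+00,  5.32871376e-02,  1.61417109e+00,  5.93702996e-06,
        1.47599430e+00, -1.18971151e-01]), 'joint_vel': array([ 0.00027457, -0.00028132, -0.00599857,  0.00160169, -0.00083254,
        0.00143695]), 'joint_efforts': array([ 1.43990357e-03, -3.94904780e+01, -3.71363175e+01, -1.09385141e-05,
        3.93430601e-03, -1.61505369e-05]), 'tool_pos': array([ 0.20288217, -0.59058164,  0.24417962]), 'tool_rot': array([-9.29076923e-04,  9.86355243e-01,  1.64628279e-01, -4.01916543e-05]), 'contact_force': array([ 0.16763933, -0.38498032,  1.07532888]), 'ft_torque': array([-0.01117091, -0.01617372, -0.00347115]), 'grasp_force': 0.0, 'gripper_width': 1.004106533776876}
```

View pics/top0.png

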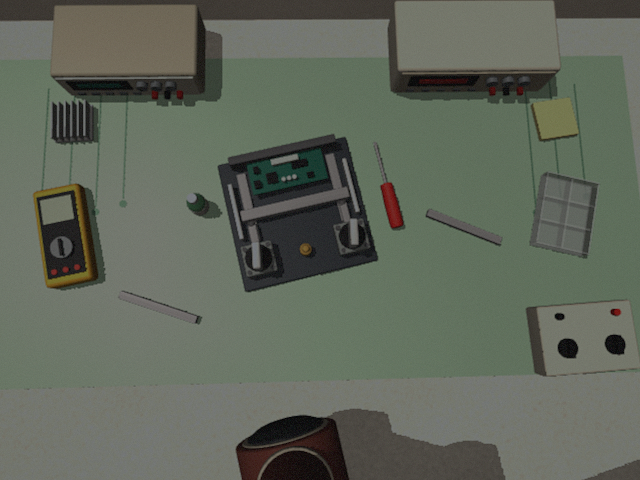

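View pics/scene0.png

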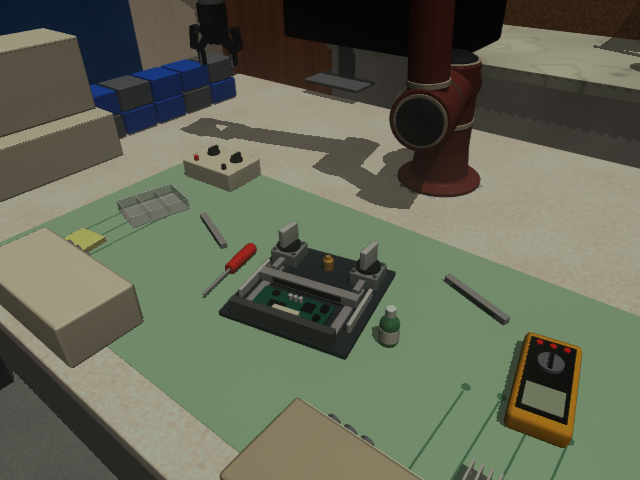

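The top view shows the holder near (300,210), with its bar knobs at left (258,258) and right (352,237). Things that could be mistaken for the knobs are the dials at (568,348) and (615,345), the meter dial at (62,247) and the brass stud at (306,249). The jaw is the largest bar, at (295,205), and the loose look-alike bars are at (160,306) and (464,226). The scene view agrees, with grips at (369,257) for the left knob and (289,236) for the right.

Run:
```python
from h import *
C={}
for n in("top","scene"):
    f=np.load(f"{n}0.npy",allow_pickle=True).item(); C[n]=w=cloud(f)
    if n=="top":
        px=f["pixels"]; cv2.imwrite("pics/crop.png",cv2.resize(px[120:300,200:400],None,fx=4,fy=4,interpolation=cv2.INTER_CUBIC)[:600,:])
        g={"L":onz(f,258,250,.09),"R":onz(f,350,230,.09)}
        print(g, [w[v,u] for v,u in((258,262),(205,295),(250,257),(230,350))])
    for k,c in g.items():
        m=(np.linalg.norm(w[...,:2]-c[:2],axis=-1)<.05)&(w[...,2]>.075)&(w[...,2]<.105)
        p=w[m]; 
        mm=p[:,2]>.084
        r=cv2.minAreaRect((p[mm,:2]*1000).astype(np.float32))
        print(n,k,m.sum(),mm.sum(),np.median(p[mm],0),r, p[mm,2].min(),p[mm,2].max())
```

```text
{'L': array([0.49385341, 0.09924313, 0.09      ]), 'R': array([ 0.52501897, -0.05600112,  0.09      ])} [array([0.48533394, 0.09638682, 0.04861215]), array([0.58218775, 0.03751172, 0.03665148]), array([0.49399557, 0.10098887, 0.08921063]), array([ 0.52547582, -0.05623093,  0.08741783])]
top L 241 224 [0.4865555  0.10419947 0.08838174] ((485.8830871582031, 104.11740112304688), (44.43784713745117, 13.98906421661377), 2.6545073986053467) 0.0840625061462516 0.09296289160754394
top R 232 217 [ 0.52182862 -0.06111551  0.08853178] ((522.1793212890625, -61.44517135620117), (13.761103630065918, 45.21712112426758), 89.54240417480469) 0.08414930152775241 0.09219744708906809
scene L 194 126 [0.49067883 0.10490417 0.08767169] ((489.57061767578125, 103.83152770996094), (47.298927307128906, 14.986278533935547), 3.2134125232696533) 0.0840036973411439 0.09013419747494271
scene R 182 110 [ 0.52722227 -0.06038311  0.08743654] ((525.7100830078125, -62.50627136230469), (15.72254753112793, 45.39401626586914), 87.00126647949219) 0.0840199330370701 0.09024490751627538
```

View pics/crop.png

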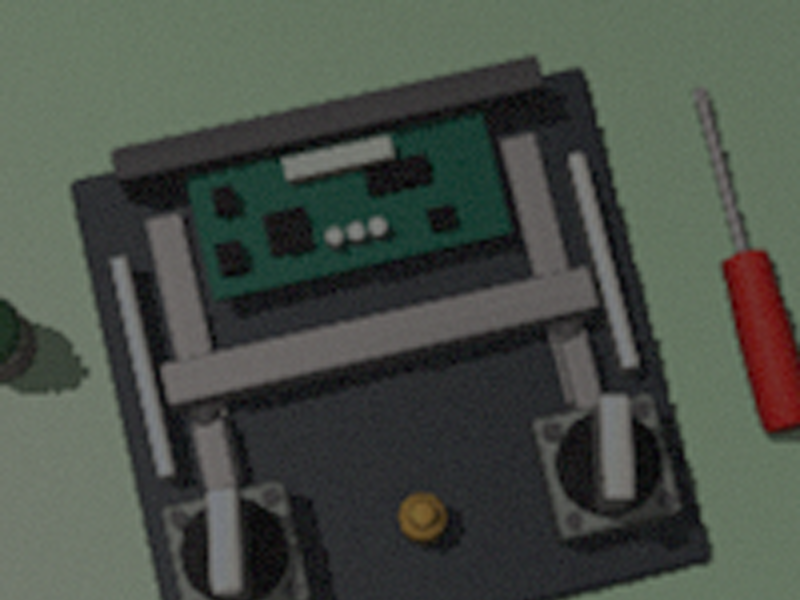

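```bash
cat >> h.py <<'E'
from scipy.spatial.transform import Rotation as Ro
L=np.array([.4877,.1040]); Rk=np.array([.5239,-.0620]); H=12.3
def pose(s=None):
    s=s or state(); q=s["tool_rot"]; return np.array(s["tool_pos"]),Ro.from_quat([q[1],q[2],q[3],q[0]])
def yaw(r):
    x=r.as_matrix()[:,0]; return np.degrees(np.arctan2(x[1],x[0]))
def go(x,y,z,yw,base=None):
    "translation cm, rotvec, in tool axes, to tool-down pose with yaw (deg)"
    p,r=base or pose(); a=np.radians(yw)
    t=Ro.from_matrix(np.array([[np.cos(a),np.sin(a),0],[np.sin(a),-np.cos(a),0],[0,0,-1]]).T)
    d=r.inv()
    print("to",x,y,z,yw,"T",np.round(d.apply(np.array([x,y,z])-p)*100,2),"R",np.round((d*t).as_rotvec(),3))
    return np.array([x,y,z]),t
def down(yw):
    a=np.radians(yw)
    return Ro.from_matrix(np.array([[np.cos(a),np.sin(a),0],[np.sin(a),-np.cos(a),0],[0,0,-1]]).T)
E
python3 - <<'E'
from h import *
p,r=pose();print(p,yaw(r))
b=go(.40,-.28,.22,80); go(*L,.17,182.9,b)
E
```

```text
[ 0.20288217 -0.59058164  0.24417962] 18.951278569945305
to 0.4 -0.28 0.22 80 T [ 28.73 -22.97   2.47] R [-2.000e-03 -1.000e-03 -1.066e+00]
to 0.4877 0.104 0.17 182.9 T [39.34  1.97  5.  ] R [ 0.     0.    -1.796]
```

Call:
send_rows:
  steps:
    - {"translation": [3.6,-2.9,0.3],"delta_rot": [0,0,-0.13],"jaw": 5}
    - {"translation": [7.2,-5.8,0.6],"delta_rot": [0,0,-0.27],"jaw": 5}
    - {"translation": [10.8,-8.6,0.9],"delta_rot": [0,0,-0.4],"jaw": 5}
    - {"translation": [14.4,-11.5,1.2],"delta_rot": [0,0,-0.53],"jaw": 5}
    - {"translation": [18,-14.4,1.5],"delta_rot": [0,0,-0.67],"jaw": 5}
    - {"translation": [21.5,-17.2,1.8],"delta_rot": [0,0,-0.8],"jaw": 5}
    - {"translation": [25.1,-20.1,2.1],"delta_rot": [0,0,-0.93],"jaw": 5}
    - {"translation": [28.7,-23,2.5],"delta_rot": [0,0,-1.07],"jaw": 5}

```text
time: 0.9
tool_pos: [0.4002, -0.2785, 0.2199]
tool_rot: [0.0, 0.763, 0.647, 0.0]
contact_force: [1.8, 0.1, 0.4]
gripper_width: 0.586
grasp_force: 0.0
```

Run:
```python
from h import *
p,r=pose();print(p,yaw(r),state()["joint_pos"])
go(*L,.17,182.9)
```

```text
[ 0.40021814 -0.2785423   0.21992894] 80.55677837687251 [-7.60837266e-01 -2.69100206e-01  1.95249899e+00  9.43573627e-05
  1.45817676e+00 -5.96032558e-01]
to 0.4877 0.104 0.17 182.9 T [39.17  2.35  5.  ] R [ 0.     0.    -1.786]
```

Call:
send_rows:
  steps:
    - {"translation": [4.5,0.3,0],"delta_rot": [0,0,-0.14],"jaw": 5}
    - {"translation": [9,0.6,0],"delta_rot": [0,0,-0.28],"jaw": 5}
    - {"translation": [14,0.8,0.2],"delta_rot": [0,0,-0.42],"jaw": 5}
    - {"translation": [19,1.1,0.5],"delta_rot": [0,0,-0.56],"jaw": 5}
    - {"translation": [24,1.4,1],"delta_rot": [0,0,-0.7],"jaw": 5}
    - {"translation": [28.5,1.7,1.5],"delta_rot": [0,0,-0.84],"jaw": 5}
    - {"translation": [33,2,2],"delta_rot": [0,0,-0.98],"jaw": 5}
    - {"translation": [37,2.2,3],"delta_rot": [0,0,-1.12],"jaw": 5}

```text
time: 1.7
tool_pos: [0.4843, 0.0829, 0.1906]
tool_rot: [0.001, 0.302, 0.953, 0.0]
contact_force: [0.6, -0.2, 0.5]
gripper_width: 0.581
grasp_force: 0.0
```

Run:
```python
from h import *
p,r=pose();print(p,yaw(r),state()["joint_pos"])
b=go(*L,.14,182.9); go(*L,.072,182.9)
```

```text
[0.4843468  0.08285545 0.19056993] 144.8188288033422 [ 1.78177319e-02 -2.36568522e-01  1.97556938e+00  4.89051162e-05
  1.40104894e+00 -9.38960125e-01]
to 0.4877 0.104 0.14 182.9 T [0.95 1.92 5.06] R [ 0.001  0.001 -0.665]
to 0.4877 0.104 0.072 182.9 T [ 0.96  1.91 11.86] R [ 0.001  0.001 -0.665]
```

Call:
send_rows:
  steps:
    - {"translation": [0.2,0.4,1],"delta_rot": [0,0,-0.13],"jaw": 5}
    - {"translation": [0.4,0.8,2],"delta_rot": [0,0,-0.27],"jaw": 5}
    - {"translation": [0.6,1.2,3],"delta_rot": [0,0,-0.4],"jaw": 5}
    - {"translation": [0.8,1.6,4],"delta_rot": [0,0,-0.53],"jaw": 5}
    - {"translation": [0.95,1.9,5],"delta_rot": [0,0,-0.665],"jaw": 5}
    - {"translation": [0.95,1.9,7.5],"delta_rot": [0,0,-0.665],"jaw": 5}
    - {"translation": [0.95,1.9,10],"delta_rot": [0,0,-0.665],"jaw": 5}
    - {"translation": [0.95,1.9,11.9],"delta_rot": [0,0,-0.665],"jaw": 5}

```text
time: 2.5
tool_pos: [0.4862, 0.1016, 0.0693]
tool_rot: [-0.001, -0.022, 1.0, -0.0]
contact_force: [0.2, 0.7, -0.3]
gripper_width: 0.584
grasp_force: 0.0
```

Run:
```python
from h import *
p,r=pose();s=state();print(p,yaw(r)%360,s["joint_pos"][5],s["contact_force"])
f=grab_frame("top"); g=grab_frame("scene")
a=cv2.resize(f["pixels"][190:310,200:400],None,fx=4,fy=4); b=cv2.resize(g["pixels"][180:300,270:470],None,fx=4,fy=4)
cv2.imwrite("pics/g1.png",cv2.resize(np.vstack([a,b]),None,fx=.6,fy=.6))
```

```text
[0.48624246 0.10155794 0.06934227] 182.53575941701018 -1.5590931153289864 [ 0.1991319   0.73391446 -0.25691946]
```

View pics/g1.png

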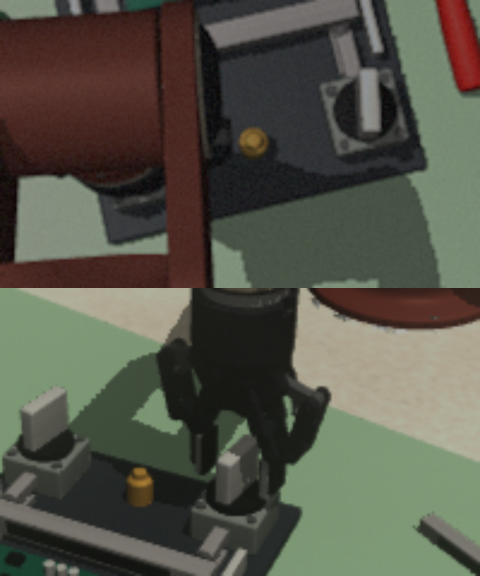

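The fingers straddle the left knob's bar in the scene crop at about (235,470). Closing on it now.

Call:
send_rows:
  steps:
    - {"translation": [-0.15,0.25,-0.2],"delta_rot": [0,0,0],"jaw": 5}
    - {"translation": [-0.15,0.25,-0.2],"delta_rot": [0,0,0],"jaw": 0.5}
    - {"translation": [-0.15,0.25,-0.2],"delta_rot": [0,0,0],"jaw": 0.5}
    - {"translation": [-0.15,0.25,-0.2],"delta_rot": [0,0,0],"jaw": 0.5}
    - {"translation": [-0.15,0.25,-0.2],"delta_rot": [0,0,0],"jaw": 0.5}
    - {"translation": [-0.15,0.25,-0.2],"delta_rot": [0,0,0],"jaw": 0.5}
    - {"translation": [-0.15,0.25,-0.2],"delta_rot": [0,0,0],"jaw": 0.5}
    - {"translation": [-0.15,0.25,-0.2],"delta_rot": [0,0,0],"jaw": 0.5}

```text
time: 3.4
tool_pos: [0.4898, 0.104, 0.0749]
tool_rot: [0.001, -0.022, 1.0, -0.0]
contact_force: [-0.9, -1.9, 6.3]
gripper_width: 0.153
grasp_force: 59.6
```

Run:
```python
from h import *
p,r=pose();s=state();print(p,yaw(r)%360,s["joint_pos"][5],s["contact_force"],s["ft_torque"],s["grasp_force"],s["gripper_width"]*85.4)
```

```text
[0.48979988 0.10396074 0.0749125 ] 182.5372996190496 -1.5541844293120495 [-0.86428546 -1.8647976   6.27600002] [-0.18368508  0.18773513  0.02263545] 59.60275411605835 13.075591841079056
```

Call:
send_rows:
  steps:
    - {"translation": [0,0,0],"delta_rot": [0,0,0.06],"jaw": 0.5}
    - {"translation": [0,0,0],"delta_rot": [0,0,0.12],"jaw": 0.5}
    - {"translation": [0,0,0],"delta_rot": [0,0,0.18],"jaw": 0.5}
    - {"translation": [0,0,0],"delta_rot": [0,0,0.24],"jaw": 0.5}
    - {"translation": [0,0,0],"delta_rot": [0,0,0.3],"jaw": 0.5}
    - {"translation": [0,0,0],"delta_rot": [0,0,0.36],"jaw": 0.5}
    - {"translation": [0,0,0],"delta_rot": [0,0,0.42],"jaw": 0.5}
    - {"translation": [0,0,0],"delta_rot": [0,0,0.45],"jaw": 0.5}

```text
time: 4.2
tool_pos: [0.4897, 0.103, 0.0749]
tool_rot: [0.001, 0.202, 0.979, -0.001]
contact_force: [-1.8, -5.4, 7.1]
gripper_width: 0.154
grasp_force: 59.8
```

Run:
```python
from h import *
p,r=pose();s=state();print(p,yaw(r)%360,s["joint_pos"][5],s["contact_force"],s["ft_torque"],s["grasp_force"],s["gripper_width"]*85.4)
b=(p,r)
y=yaw(r); u=go(p[0],p[1],.14,y); go(*Rk,.14,178.3,u)
```

```text
[0.48966843 0.10303972 0.07493721] 156.68976321991929 -1.1027064096553287 [-1.78460141 -5.40987743  7.06524271] [-0.81531013  0.38545938  0.1488765 ] 59.80447053909302 13.126543102138834
to 0.48966843256195486 0.10303971849895391 0.14 156.68976321991929 T [-0.02 -0.01 -6.51] R [-0.002  0.003 -0.   ]
to 0.5239 -0.062 0.14 178.3 T [ -9.67 -13.8    0.  ] R [ 0.     0.    -0.377]
```

Call:
send_rows:
  steps:
    - {"translation": [0,0,0],"delta_rot": [0,0,0],"jaw": 5}
    - {"translation": [0,0,0],"delta_rot": [0,0,0],"jaw": 5}
    - {"translation": [0,0,0],"delta_rot": [0,0,0],"jaw": 5}
    - {"translation": [0,0,-1.5],"delta_rot": [0,0,0],"jaw": 5}
    - {"translation": [0,0,-4],"delta_rot": [0,0,0],"jaw": 5}
    - {"translation": [0,0,-6.5],"delta_rot": [0,0,0],"jaw": 5}
    - {"translation": [-2,-3,-6.5],"delta_rot": [0,0,-0.1],"jaw": 5}
    - {"translation": [-4,-6,-6.5],"delta_rot": [0,0,-0.2],"jaw": 5}

```text
time: 5.0
tool_pos: [0.503, 0.0331, 0.141]
tool_rot: [0.002, 0.099, 0.995, 0.0]
contact_force: [1.1, -0.3, 0.2]
gripper_width: 0.59
grasp_force: 0.0
```

```bash
cat > g.py <<'E'
from h import *
import sys
p,r=pose();s=state();print(p.round(4),round(yaw(r)%360,2),"q6",s["joint_pos"][5].round(2),s["contact_force"].round(1),s["ft_torque"].round(2),s["grasp_force"],s["gripper_width"]*85.4,s["time"])
E
python3 - <<'E'
from g import *
go(*Rk,.14,178.3)
f=grab_frame("top");w=cloud(f)
m=(np.linalg.norm(w[...,:2]-Rk,axis=-1)<.05)&(w[...,2]>.083)&(w[...,2]<.1);q=w[m]
print(m.sum(),cv2.minAreaRect((q[:,:2]*1000).astype(np.float32)))
E
```

```text
[0.503  0.0331 0.141 ] 168.61 q6 -1.45 [ 1.1 -0.3  0.2] [0.03 0.04 0.02] 0.0 50.41234447168351 5.0
to 0.5239 -0.062 0.14 178.3 T [-3.93 -8.91  0.11] R [ 0.     0.004 -0.169]
191 ((522.0255737304688, -61.36037063598633), (13.703524589538574, 44.95317840576172), 88.09754180908203)
```

Call:
send_rows:
  steps:
    - {"translation": [-1.3,-3,0],"delta_rot": [0,0,-0.06],"jaw": 5}
    - {"translation": [-2.6,-6,0],"delta_rot": [0,0,-0.11],"jaw": 5}
    - {"translation": [-3.9,-8.8,0],"delta_rot": [0,0,-0.17],"jaw": 5}
    - {"translation": [-3.9,-8.8,0.5],"delta_rot": [0,0,-0.17],"jaw": 5}
    - {"translation": [-3.9,-8.8,2.5],"delta_rot": [0,0,-0.17],"jaw": 5}
    - {"translation": [-3.9,-8.8,4.7],"delta_rot": [0,0,-0.17],"jaw": 5}
    - {"translation": [-3.9,-8.8,6.7],"delta_rot": [0,0,-0.17],"jaw": 5}
    - {"translation": [-3.9,-8.8,6.7],"delta_rot": [0,0,-0.17],"jaw": 5}

```text
time: 5.85
tool_pos: [0.5194, -0.0594, 0.0684]
tool_rot: [-0.003, 0.018, 1.0, 0.001]
contact_force: [0.3, 0.6, -0.5]
gripper_width: 0.586
grasp_force: 0.0
```

Run:
```python
from g import *
go(*Rk,.073,178.1)
```

```text
[ 0.5194 -0.0594  0.0684] 177.94 q6 -1.79 [ 0.3  0.6 -0.5] [ 0.01 -0.   -0.05] 0.0 50.05002904895567 5.85
to 0.5239 -0.062 0.073 178.1 T [-0.45 -0.24 -0.46] R [ 0.002 -0.006 -0.003]
```

Call:
send_rows:
  steps:
    - {"translation": [-0.3,-0.2,-0.2],"delta_rot": [0,0,0],"jaw": 5}
    - {"translation": [-0.3,-0.2,-0.2],"delta_rot": [0,0,0],"jaw": 0.5}
    - {"translation": [-0.3,-0.2,-0.2],"delta_rot": [0,0,0],"jaw": 0.5}
    - {"translation": [-0.3,-0.2,-0.2],"delta_rot": [0,0,0],"jaw": 0.5}
    - {"translation": [-0.3,-0.2,-0.2],"delta_rot": [0,0,0],"jaw": 0.5}
    - {"translation": [-0.3,-0.2,-0.2],"delta_rot": [0,0,0],"jaw": 0.5}
    - {"translation": [-0.3,-0.2,-0.2],"delta_rot": [0,0,0],"jaw": 0.5}
    - {"translation": [-0.3,-0.2,-0.2],"delta_rot": [0,0,0],"jaw": 0.5}

```text
time: 6.65
tool_pos: [0.5264, -0.0624, 0.0751]
tool_rot: [0.002, 0.018, 1.0, 0.001]
contact_force: [0.7, 4.0, 5.6]
gripper_width: 0.152
grasp_force: 60.3
```

```bash
python3 g.py
```

```text
[ 0.5264 -0.0624  0.0751] 177.93 q6 -1.8 [0.7 4.  5.6] [ 0.79 -0.12 -0.05] 60.312954783439636 12.944947716675589 6.65
```

Call:
send_rows:
  steps:
    - {"translation": [0.1,0,0],"delta_rot": [0,0,0.08],"jaw": 0.5}
    - {"translation": [0.1,0,0],"delta_rot": [0,0,0.17],"jaw": 0.5}
    - {"translation": [0.1,0,0],"delta_rot": [0,0,0.26],"jaw": 0.5}
    - {"translation": [0.1,0,0],"delta_rot": [0,0,0.35],"jaw": 0.5}
    - {"translation": [0.1,0,0],"delta_rot": [0,0,0.44],"jaw": 0.5}
    - {"translation": [0.1,0,0],"delta_rot": [0,0,0.53],"jaw": 0.5}
    - {"translation": [0.1,0,0],"delta_rot": [0,0,0.62],"jaw": 0.5}
    - {"translation": [0.1,0,0],"delta_rot": [0,0,0.7],"jaw": 0.5}

```text
time: 7.45
tool_pos: [0.5257, -0.0638, 0.0752]
tool_rot: [0.002, 0.361, 0.933, -0.0]
contact_force: [1.5, -1.4, 4.2]
gripper_width: 0.155
grasp_force: 60.1
```

Run:
```python
from g import *
u=go(p[0],p[1],.14,yaw(r)); go(*L,.14,156.7,u); go(*L,.14,156.7)
```

```text
[ 0.5257 -0.0638  0.0752] 137.68 q6 -1.09 [ 1.5 -1.4  4.2] [-0.07 -0.26  0.16] 60.14620363712311 13.195991097928239 7.45
to 0.5257217691004192 -0.06380872349800538 0.14 137.67969063136437 T [-0.03  0.01 -6.48] R [0.001 0.005 0.   ]
to 0.4877 0.104 0.14 156.7 T [14.11  9.85  0.  ] R [ 0.     0.    -0.332]
to 0.4877 0.104 0.14 156.7 T [14.08  9.86 -6.54] R [ 0.     0.005 -0.332]
```

Call:
send_rows:
  steps:
    - {"translation": [0,0,0],"delta_rot": [0,0,0],"jaw": 5}
    - {"translation": [0,0,0],"delta_rot": [0,0,0],"jaw": 5}
    - {"translation": [0,0,0],"delta_rot": [0,0,0],"jaw": 5}
    - {"translation": [0,0,-1.5],"delta_rot": [0,0,0],"jaw": 5}
    - {"translation": [0,0,-4],"delta_rot": [0,0,0],"jaw": 5}
    - {"translation": [0,0,-6.5],"delta_rot": [0,0,0],"jaw": 5}
    - {"translation": [3,2,-6.5],"delta_rot": [0,0,-0.1],"jaw": 5}
    - {"translation": [6.5,4.6,-6.5],"delta_rot": [0,0,-0.2],"jaw": 5}

```text
time: 8.25
tool_pos: [0.5077, 0.0144, 0.1411]
tool_rot: [0.002, 0.264, 0.964, 0.0]
contact_force: [0.5, 0.1, 0.3]
gripper_width: 0.589
grasp_force: 0.0
```

Run:
```python
from g import *
go(.4885,.1035,.14,156.7)
f=grab_frame("scene");w=cloud(f)
for k in(L,Rk):
  m=(np.linalg.norm(w[...,:2]-k,axis=-1)<.04)&(w[...,2]>.081)&(w[...,2]<.1);q=w[m]
  print(m.sum(),cv2.minAreaRect((q[:,:2]*1000).astype(np.float32)))
```

```text
[0.5077 0.0144 0.1411] 149.37 q6 -1.15 [0.5 0.1 0.3] [-0.03 -0.09 -0.04] 0.0 50.28950452718222 8.25
to 0.4885 0.1035 0.14 156.7 T [6.19 6.69 0.09] R [ 0.001  0.004 -0.128]
168 ((489.787841796875, 103.28410339355469), (15.897915840148926, 45.44627380371094), 64.99811553955078)
146 ((526.117919921875, -62.575660705566406), (19.254732131958008, 45.22528839111328), 45.915218353271484)
```

Call:
send_rows:
  steps:
    - {"translation": [2,2.2,0],"delta_rot": [0,0,-0.05],"jaw": 5}
    - {"translation": [4,4.4,0],"delta_rot": [0,0,-0.1],"jaw": 5}
    - {"translation": [6.1,6.6,0],"delta_rot": [0,0,-0.125],"jaw": 5}
    - {"translation": [6.1,6.6,0.5],"delta_rot": [0,0,-0.125],"jaw": 5}
    - {"translation": [6.1,6.6,2.5],"delta_rot": [0,0,-0.125],"jaw": 5}
    - {"translation": [6.1,6.6,4.7],"delta_rot": [0,0,-0.125],"jaw": 5}
    - {"translation": [6.1,6.6,6.5],"delta_rot": [0,0,-0.125],"jaw": 5}
    - {"translation": [6.1,6.6,6.5],"delta_rot": [0,0,-0.125],"jaw": 5}

```text
time: 9.1
tool_pos: [0.4858, 0.1019, 0.0708]
tool_rot: [-0.003, 0.204, 0.979, -0.001]
contact_force: [-0.6, 0.1, 0.1]
gripper_width: 0.588
grasp_force: 0.0
```

Run:
```python
from g import *
go(.4885,.1035,.073,156.7)
```

```text
[0.4858 0.1019 0.0708] 156.43 q6 -1.1 [-0.6  0.1  0.1] [ 0.    0.03 -0.04] 0.0 50.238997168667964 9.1
to 0.4885 0.1035 0.073 156.7 T [-0.18  0.26 -0.22] R [-0.003 -0.005 -0.005]
```

Call:
send_rows:
  steps:
    - {"translation": [0,0.1,0],"delta_rot": [0,0,0],"jaw": 5}
    - {"translation": [0,0.1,0],"delta_rot": [0,0,0],"jaw": 0.5}
    - {"translation": [0,0.1,0],"delta_rot": [0,0,0],"jaw": 0.5}
    - {"translation": [0,0.1,0],"delta_rot": [0,0,0],"jaw": 0.5}
    - {"translation": [0,0.1,0],"delta_rot": [0,0,0],"jaw": 0.5}
    - {"translation": [0,0.1,0],"delta_rot": [0,0,0],"jaw": 0.5}
    - {"translation": [0,0.1,0],"delta_rot": [0,0,0],"jaw": 0.5}
    - {"translation": [0,0.1,0],"delta_rot": [0,0,0],"jaw": 0.5}

```text
time: 9.9
tool_pos: [0.4891, 0.1032, 0.0748]
tool_rot: [0.001, 0.204, 0.979, -0.0]
contact_force: [-1.4, -2.0, 5.8]
gripper_width: 0.155
grasp_force: 59.4
```

```bash
python3 g.py
```

```text
[0.4891 0.1032 0.0748] 156.48 q6 -1.1 [-1.4 -2.   5.8] [-0.33  0.36  0.03] 59.35420632362366 13.214832532944902 9.9
```

Call:
send_rows:
  steps:
    - {"translation": [0,0,0],"delta_rot": [0,0,0.08],"jaw": 0.5}
    - {"translation": [0,0,0],"delta_rot": [0,0,0.17],"jaw": 0.5}
    - {"translation": [0,0,0],"delta_rot": [0,0,0.26],"jaw": 0.5}
    - {"translation": [0,0,0],"delta_rot": [0,0,0.35],"jaw": 0.5}
    - {"translation": [0,0,0],"delta_rot": [0,0,0.44],"jaw": 0.5}
    - {"translation": [0,0,0],"delta_rot": [0,0,0.53],"jaw": 0.5}
    - {"translation": [0,0,0],"delta_rot": [0,0,0.62],"jaw": 0.5}
    - {"translation": [0,0,0],"delta_rot": [0,0,0.7],"jaw": 0.5}

```text
time: 10.7
tool_pos: [0.4884, 0.1025, 0.0747]
tool_rot: [0.001, 0.528, 0.849, -0.001]
contact_force: [-5.8, -5.3, 9.5]
gripper_width: 0.152
grasp_force: 59.9
```

Run:
```python
from g import *
go(.5245,-.0622,.14,137.7)
```

```text
[0.4884 0.1025 0.0747] 116.22 q6 -0.4 [-5.8 -5.3  9.5] [-0.94  0.83  0.15] 59.87280249595642 12.983107179663158 10.7
to 0.5245 -0.0622 0.14 137.7 T [-16.38  -4.05  -6.48] R [-0.002  0.002 -0.375]
```

L is at about 76°, R at about 55°. Moving to the right knob.

Call:
send_rows:
  steps:
    - {"translation": [0,0,0],"delta_rot": [0,0,0],"jaw": 5}
    - {"translation": [0,0,0],"delta_rot": [0,0,0],"jaw": 5}
    - {"translation": [0,0,0],"delta_rot": [0,0,0],"jaw": 5}
    - {"translation": [0,0,-1.5],"delta_rot": [0,0,0],"jaw": 5}
    - {"translation": [0,0,-4],"delta_rot": [0,0,0],"jaw": 5}
    - {"translation": [0,0,-6.5],"delta_rot": [0,0,0],"jaw": 5}
    - {"translation": [-4,-1,-6.5],"delta_rot": [0,0,-0.1],"jaw": 5}
    - {"translation": [-8,-2,-6.5],"delta_rot": [0,0,-0.2],"jaw": 5}

```text
time: 11.5
tool_pos: [0.5072, 0.0228, 0.1411]
tool_rot: [0.002, 0.436, 0.9, 0.001]
contact_force: [0.7, 0.1, -0.7]
gripper_width: 0.589
grasp_force: 0.0
```

Run:
```python
from g import *
go(.5255,-.0625,.14,137.7)
```

```text
[0.5072 0.0228 0.1411] 128.24 q6 -0.77 [ 0.7  0.1 -0.7] [-0.01 -0.02  0.  ] 0.0 50.273347563466324 11.5
to 0.5255 -0.0625 0.14 137.7 T [-7.84 -3.84  0.12] R [ 0.003  0.003 -0.165]
```

Call:
send_rows:
  steps:
    - {"translation": [-2.6,-1.3,0],"delta_rot": [0,0,-0.06],"jaw": 5}
    - {"translation": [-5.2,-2.6,0],"delta_rot": [0,0,-0.11],"jaw": 5}
    - {"translation": [-7.8,-3.8,0],"delta_rot": [0,0,-0.165],"jaw": 5}
    - {"translation": [-7.8,-3.8,0.5],"delta_rot": [0,0,-0.165],"jaw": 5}
    - {"translation": [-7.8,-3.8,2.5],"delta_rot": [0,0,-0.165],"jaw": 5}
    - {"translation": [-7.8,-3.8,4.7],"delta_rot": [0,0,-0.165],"jaw": 5}
    - {"translation": [-7.8,-3.8,6.5],"delta_rot": [0,0,-0.165],"jaw": 5}
    - {"translation": [-7.8,-3.8,6.5],"delta_rot": [0,0,-0.165],"jaw": 5}

```text
time: 12.3
tool_pos: [0.5214, -0.0607, 0.0708]
tool_rot: [-0.003, 0.364, 0.931, -0.0]
contact_force: [-0.6, -0.2, -0.4]
gripper_width: 0.585
grasp_force: 0.0
```

Run:
```python
from g import *
go(.5255,-.0625,.073,137.7)
```

```text
[ 0.5214 -0.0607  0.0708] 137.29 q6 -1.08 [-0.6 -0.2 -0.4] [-0.    0.06  0.02] 0.0 49.970402361061 12.3
to 0.5255 -0.0625 0.073 137.7 T [-0.42  0.14 -0.22] R [-0.002 -0.005 -0.007]
```

Call:
send_rows:
  steps:
    - {"translation": [-0.15,0,0],"delta_rot": [0,0,0],"jaw": 5}
    - {"translation": [-0.15,0,0],"delta_rot": [0,0,0],"jaw": 0.5}
    - {"translation": [-0.15,0,0],"delta_rot": [0,0,0],"jaw": 0.5}
    - {"translation": [-0.15,0,0],"delta_rot": [0,0,0],"jaw": 0.5}
    - {"translation": [-0.15,0,0],"delta_rot": [0,0,0],"jaw": 0.5}
    - {"translation": [-0.15,0,0],"delta_rot": [0,0,0],"jaw": 0.5}
    - {"translation": [-0.15,0,0],"delta_rot": [0,0,0],"jaw": 0.5}
    - {"translation": [-0.15,0,0],"delta_rot": [0,0,0],"jaw": 0.5}

```text
time: 13.1
tool_pos: [0.5254, -0.0634, 0.0749]
tool_rot: [0.001, 0.364, 0.931, -0.0]
contact_force: [-2.5, -0.6, 7.0]
gripper_width: 0.15
grasp_force: 59.4
```

```bash
python3 g.py
```

```text
[ 0.5254 -0.0634  0.0749] 137.27 q6 -1.09 [-2.5 -0.6  7. ] [-0.1   0.44  0.01] 59.41044330596924 12.825653900148637 13.1
```

Call:
send_rows:
  steps:
    - {"translation": [0,0,0],"delta_rot": [0,0,0.08],"jaw": 0.5}
    - {"translation": [0,0,0],"delta_rot": [0,0,0.17],"jaw": 0.5}
    - {"translation": [0,0,0],"delta_rot": [0,0,0.26],"jaw": 0.5}
    - {"translation": [0,0,0],"delta_rot": [0,0,0.35],"jaw": 0.5}
    - {"translation": [0,0,0],"delta_rot": [0,0,0.43],"jaw": 0.5}
    - {"translation": [0,0,0],"delta_rot": [0,0,0.5],"jaw": 0.5}
    - {"translation": [0,0,0],"delta_rot": [0,0,0.55],"jaw": 0.5}
    - {"translation": [0,0,0],"delta_rot": [0,0,0.59],"jaw": 0.5}

```text
time: 13.9
tool_pos: [0.5246, -0.0639, 0.0748]
tool_rot: [0.0, 0.62, 0.785, -0.001]
contact_force: [-6.6, -3.1, 7.6]
gripper_width: 0.156
grasp_force: 59.8
```

```bash
python3 g.py
```

```text
[ 0.5246 -0.0639  0.0748] 103.4 q6 -0.49 [-6.6 -3.1  7.6] [-0.45  0.99  0.09] 59.7745817899704 13.345627658955928 13.9
```

Call:
send_rows:
  steps:
    - {"translation": [0,0,0],"delta_rot": [0,0,0.02],"jaw": 0.5}
    - {"translation": [0,0,0],"delta_rot": [0,0,0.04],"jaw": 0.5}
    - {"translation": [0,0,0],"delta_rot": [0,0,0.06],"jaw": 0.5}
    - {"translation": [0,0,0],"delta_rot": [0,0,0.08],"jaw": 0.5}
    - {"translation": [0,0,0],"delta_rot": [0,0,0.1],"jaw": 0.5}
    - {"translation": [0,0,0],"delta_rot": [0,0,0.11],"jaw": 0.5}
    - {"translation": [0,0,0],"delta_rot": [0,0,0.12],"jaw": 0.5}
    - {"translation": [0,0,0],"delta_rot": [0,0,0.12],"jaw": 0.5}

```text
time: 14.7
tool_pos: [0.5246, -0.0639, 0.075]
tool_rot: [0.001, 0.662, 0.75, -0.002]
contact_force: [-7.1, -2.5, 8.9]
gripper_width: 0.157
grasp_force: 104.1
```

Run:
```python
from g import *
go(.489,.103,.14,116.3)
```

```text
[ 0.5246 -0.0639  0.075 ] 97.14 q6 -0.38 [-7.1 -2.5  8.9] [-0.34  0.99  2.78] 104.07061636447906 13.43007800453111 14.7
to 0.489 0.103 0.14 116.3 T [16.98 -1.47 -6.57] R [-0.003  0.004 -0.334]
```

The torque has risen to 2.8 N m, so the right knob is at its stop. I'll ease off part of the twist, release, and go to the left knob.

Call:
send_rows:
  steps:
    - {"translation": [0,0,0],"delta_rot": [0,0,-0.04],"jaw": 0.5}
    - {"translation": [0,0,0],"delta_rot": [0,0,-0.04],"jaw": 5}
    - {"translation": [0,0,0],"delta_rot": [0,0,-0.04],"jaw": 5}
    - {"translation": [0,0,0],"delta_rot": [0,0,-0.04],"jaw": 5}
    - {"translation": [0,0,-1.5],"delta_rot": [0,0,-0.04],"jaw": 5}
    - {"translation": [0,0,-4],"delta_rot": [0,0,-0.04],"jaw": 5}
    - {"translation": [0,0,-6.5],"delta_rot": [0,0,-0.04],"jaw": 5}
    - {"translation": [4,-0.4,-6.5],"delta_rot": [0,0,-0.12],"jaw": 5}

```text
time: 15.5
tool_pos: [0.5202, -0.0264, 0.1445]
tool_rot: [0.005, 0.621, 0.784, 0.002]
contact_force: [0.9, 1.1, 0.5]
gripper_width: 0.589
grasp_force: 0.0
```

Run:
```python
from g import *
go(.489,.103,.14,116.3)
f=grab_frame("scene");w=cloud(f)
for k in(L,Rk):
  m=(np.linalg.norm(w[...,:2]-k,axis=-1)<.04)&(w[...,2]>.081)&(w[...,2]<.1);q=w[m]
  print(m.sum(),cv2.minAreaRect((q[:,:2]*1000).astype(np.float32)))
```

```text
[ 0.5202 -0.0264  0.1445] 103.28 q6 -0.42 [0.9 1.1 0.5] [-0.02 -0.06 -0.03] 0.0 50.30342155059557 15.5
to 0.489 0.103 0.14 116.3 T [13.31 -0.07  0.39] R [ 0.009  0.006 -0.227]
172 ((489.6362609863281, 103.7518310546875), (16.303730010986328, 45.404720306396484), 24.916452407836914)
141 ((525.44677734375, -61.951171875), (16.507015228271484, 44.294410705566406), 9.792234420776367)
```

Call:
send_rows:
  steps:
    - {"translation": [4.4,0,0.2],"delta_rot": [0,0,-0.08],"jaw": 5}
    - {"translation": [8.8,0,0.2],"delta_rot": [0,0,-0.16],"jaw": 5}
    - {"translation": [13.1,-0.1,0.2],"delta_rot": [0,0,-0.23],"jaw": 5}
    - {"translation": [13.1,-0.1,0.5],"delta_rot": [0,0,-0.23],"jaw": 5}
    - {"translation": [13.1,-0.1,2.5],"delta_rot": [0,0,-0.23],"jaw": 5}
    - {"translation": [13.1,-0.1,4.7],"delta_rot": [0,0,-0.23],"jaw": 5}
    - {"translation": [13.1,-0.1,6.5],"delta_rot": [0,0,-0.23],"jaw": 5}
    - {"translation": [13.1,-0.1,6.5],"delta_rot": [0,0,-0.23],"jaw": 5}

```text
time: 16.35
tool_pos: [0.4827, 0.1028, 0.0709]
tool_rot: [-0.002, 0.526, 0.851, -0.002]
contact_force: [-0.7, -0.1, -0.8]
gripper_width: 0.586
grasp_force: 0.0
```

Run:
```python
from g import *
go(.489,.103,.073,116.3)
```

```text
[0.4827 0.1028 0.0709] 116.57 q6 -0.4 [-0.7 -0.1 -0.8] [0.01 0.01 0.01] 0.0 50.060633462985294 16.35
to 0.489 0.103 0.073 116.3 T [-0.26  0.57 -0.22] R [-0.005 -0.002  0.005]
```

Call:
send_rows:
  steps:
    - {"translation": [-0.15,0.35,0],"delta_rot": [0,0,0],"jaw": 5}
    - {"translation": [-0.15,0.35,0],"delta_rot": [0,0,0],"jaw": 0.5}
    - {"translation": [-0.15,0.35,0],"delta_rot": [0,0,0],"jaw": 0.5}
    - {"translation": [-0.15,0.35,0],"delta_rot": [0,0,0],"jaw": 0.5}
    - {"translation": [-0.15,0.35,0],"delta_rot": [0,0,0],"jaw": 0.5}
    - {"translation": [-0.15,0.35,0],"delta_rot": [0,0,0],"jaw": 0.5}
    - {"translation": [-0.15,0.35,0],"delta_rot": [0,0,0],"jaw": 0.5}
    - {"translation": [-0.15,0.35,0],"delta_rot": [0,0,0],"jaw": 0.5}

```text
time: 17.15
tool_pos: [0.4882, 0.103, 0.0747]
tool_rot: [-0.0, 0.525, 0.851, -0.001]
contact_force: [-5.7, -4.2, 7.5]
gripper_width: 0.154
grasp_force: 60.0
```

```bash
python3 g.py
```

```text
[0.4882 0.103  0.0747] 116.66 q6 -0.4 [-5.7 -4.2  7.5] [-0.56  0.93  0.03] 59.960076212882996 13.175507474847421 17.15
```

Call:
send_rows:
  steps:
    - {"translation": [0,0,0],"delta_rot": [0,0,0.06],"jaw": 0.5}
    - {"translation": [0,0,0],"delta_rot": [0,0,0.12],"jaw": 0.5}
    - {"translation": [0,0,0],"delta_rot": [0,0,0.18],"jaw": 0.5}
    - {"translation": [0,0,0],"delta_rot": [0,0,0.24],"jaw": 0.5}
    - {"translation": [0,0,0],"delta_rot": [0,0,0.28],"jaw": 0.5}
    - {"translation": [0,0,0],"delta_rot": [0,0,0.32],"jaw": 0.5}
    - {"translation": [0,0,0],"delta_rot": [0,0,0.35],"jaw": 0.5}
    - {"translation": [0,0,0],"delta_rot": [0,0,0.35],"jaw": 0.5}

```text
time: 17.95
tool_pos: [0.488, 0.1025, 0.0749]
tool_rot: [0.001, 0.662, 0.749, -0.003]
contact_force: [-7.1, -4.3, 8.9]
gripper_width: 0.153
grasp_force: 104.0
```

```bash
python3 g.py
```

```text
[0.488  0.1025 0.0749] 97.04 q6 -0.06 [-7.1 -4.3  8.9] [-0.77  1.16  2.32] 103.96558340638876 13.096523882040929 17.95
```

The left knob is at its stop too, at 2.3 N m. Next: release, lift and check.

Call:
send_rows:
  steps:
    - {"translation": [0,0,0],"delta_rot": [0,0,-0.03],"jaw": 0.5}
    - {"translation": [0,0,0],"delta_rot": [0,0,-0.03],"jaw": 5}
    - {"translation": [0,0,0],"delta_rot": [0,0,-0.03],"jaw": 5}
    - {"translation": [0,0,0],"delta_rot": [0,0,-0.03],"jaw": 5}
    - {"translation": [0,0,-1.5],"delta_rot": [0,0,-0.03],"jaw": 5}
    - {"translation": [0,0,-4],"delta_rot": [0,0,-0.03],"jaw": 5}
    - {"translation": [0,0,-8],"delta_rot": [0,0,-0.03],"jaw": 5}
    - {"translation": [0,0,-12],"delta_rot": [0,0,-0.03],"jaw": 5}

```text
time: 18.75
tool_pos: [0.4881, 0.1038, 0.1952]
tool_rot: [-0.0, 0.654, 0.756, -0.0]
contact_force: [0.9, 0.2, 0.1]
gripper_width: 0.584
grasp_force: 0.0
```

Call:
send_rows:
  steps:
    - {"translation": [4,0,0],"delta_rot": [0,0,0],"jaw": 5}
    - {"translation": [8,0,0],"delta_rot": [0,0,0],"jaw": 5}
    - {"translation": [12,0,0],"delta_rot": [0,0,0],"jaw": 5}
    - {"translation": [16,0,0],"delta_rot": [0,0,0],"jaw": 5}
    - {"translation": [20,0,0],"delta_rot": [0,0,0],"jaw": 5}
    - {"translation": [24,0,0],"delta_rot": [0,0,0],"jaw": 5}
    - {"translation": [26,0,0],"delta_rot": [0,0,0],"jaw": 5}
    - {"translation": [26,0,0],"delta_rot": [0,0,0],"jaw": 5}

```text
time: 19.55
tool_pos: [0.4505, 0.3634, 0.1946]
tool_rot: [-0.0, 0.653, 0.758, 0.001]
contact_force: [0.3, -1.0, -0.3]
gripper_width: 0.587
grasp_force: 0.0
```

Run:
```python
from g import *
for n in("top","scene"):
  f=grab_frame(n);w=cloud(f)
  if n=="top": cv2.imwrite("pics/end.png",cv2.resize(f["pixels"][120:300,200:400],None,fx=3.3,fy=3.3,interpolation=cv2.INTER_CUBIC))
  for k in(L,Rk):
    m=(np.linalg.norm(w[...,:2]-k,axis=-1)<.04)&(w[...,2]>.081)&(w[...,2]<.1);q=w[m]
    if m.any(): print(n,m.sum(),cv2.minAreaRect((q[:,:2]*1000).astype(np.float32)))
```

```text
[0.4505 0.3634 0.1946] 98.5 q6 0.4 [ 0.3 -1.  -0.3] [-0.01 -0.06 -0.02] 0.0 50.155279652570094 19.55
top 234 ((486.13555908203125, 103.94689178466797), (14.292941093444824, 45.338680267333984), 12.864529609680176)
top 226 ((522.4334716796875, -61.62921905517578), (14.345149993896484, 45.91505813598633), 11.375329971313477)
scene 174 ((488.2441101074219, 103.51233673095703), (18.434968948364258, 45.483673095703125), 17.892711639404297)
scene 142 ((525.9996337890625, -61.57988357543945), (15.062859535217285, 45.15684509277344), 9.718095779418945)
```

View pics/end.png

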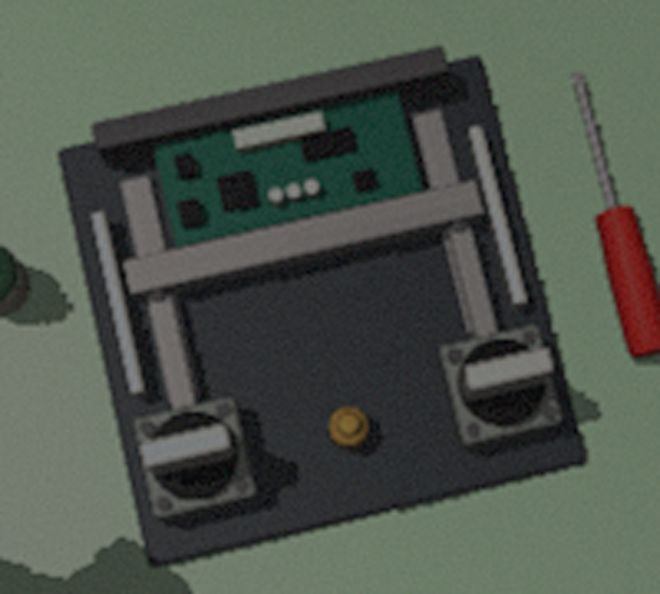

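The end crop shows the jaw closed square against the board and both bars across the holder (left knob (187,447), right knob (508,370)). The scene angle of the left knob was noisy, so I'll do one sturdier check.

Run:
```python
from g import *
for n in("top","scene"):
  f=grab_frame(n);w=cloud(f)
  for k in(L,Rk):
    m=(np.linalg.norm(w[...,:2]-k,axis=-1)<.04)&(w[...,2]>.081)&(w[...,2]<.1);q=w[m][:,:2].astype(np.float32)
    for d in(cv2.DIST_L2,cv2.DIST_HUBER):
      v=cv2.fitLine(q,d,0,.001,.001).ravel(); print(n,np.degrees(np.arctan2(v[1],v[0]))%180-90,v[2:])
  # jaw top (z~.038): between knobs and board
  a=np.radians(H); c=(L+Rk)/2; ex=np.array([np.cos(a),np.sin(a)]); ey=np.array([-ex[1],ex[0]])
  h=np.stack([(w[...,:2]-c)@ex*1000-55,(w[...,:2]-c)@ey*1000,w[...,2]*1000],-1)
  m=(h[...,2]>34)&(h[...,2]<42)&(h[...,0]>15)&(h[...,0]<75)&(abs(h[...,1])<100)
  for s in(-1,1):
    q=h[m&(h[...,1]*s>50)]; print(n,"jaw end",s,len(q),np.percentile(q,[5,50,95],axis=0).round(1).tolist())
```

```text
[0.451  0.3611 0.1941] 98.35 q6 0.4 [ 1.1 -0.5  0.3] [0.03 0.01 0.06] 0.0 50.15890176558224 19.65
top 12.247993 [0.48547205 0.10390013]
top 12.475739 [0.48619115 0.10012309]
top 12.127007 [ 0.5218039 -0.0613197]
top 12.126953 [ 0.5218039 -0.0613197]
top jaw end -1 284 [[39.4, -95.9, 34.7], [48.5, -75.0, 36.9], [57.9, -52.8, 39.3]]
top jaw end 1 315 [[39.1, 52.6, 34.6], [48.5, 73.6, 36.8], [70.3, 97.1, 39.9]]
scene 13.436752 [0.49096137 0.10500724]
scene 15.986084 [0.4939585  0.10050137]
scene 13.840057 [ 0.5273519  -0.06033646]
scene 12.990105 [ 0.52856535 -0.06107479]
scene jaw end -1 195 [[42.8, -96.6, 34.4], [52.4, -75.4, 36.2], [61.5, -52.7, 37.9]]
scene jaw end 1 241 [[42.5, 52.6, 34.5], [52.6, 73.8, 36.3], [70.9, 96.9, 38.3]]
```

Both bars measure 12.1–12.4° in the top view, matching the holder's 12.3°. The jaw sits at x ≈ 50 mm at both ends, so everything is home.

```bash
python3 -c "
from plant import *
print(job_done())"
```

```text
the job is handed in; nothing more can be done
None
```

I turned both knobs alternately to their stops, which closed the jaw square onto the board (x ≈ 50 mm at both ends). One knob was never more than about 21° ahead of the other, and I handed the job in at about 20 s with the robot clear of the holder.

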